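# Unlatch the loading beam of a bending rig and hold it up off its ball

## Robot

A 6-joint arm with a two-finger parallel gripper is mounted at the origin on a cart in front of the work surface, level with it; the furniture and walls round the work are solid. World frame = base frame: x ahead of the robot, y to its left, z up, the work surface at z = 0. Lengths are in m, angles in rad, forces in N, time in s.
With the tool pointing down it reaches from about 0.25 to 0.8 m from the base axis. Payload 3.9 kg.
Tool frame: the origin (TCP) lies at the very end of the fingers, on their centre line; the grasp point (between the pads) lies 19 mm behind it (bot.grip_point_offset is the z of the grasp point in the tool frame, in m); z points along the fingers, y is the direction in which the jaws open and shut (so a half turn about z gives the same grasp; the last joint's range is limited). The gripper opens to 85 mm and grips with 20 to 120 N. Pads are 22 mm wide; open, the fingers measure 114 mm over their backs; the gripper's body (76 mm by 85 mm) begins 54 mm behind the grasp point. The pads swing forward as they close: fully open they stand 13 mm farther back than shut.
Start: joints at [1.315, 0.26, -0.138, 1.173, 0, 1.571], TCP at [0.133, 0.508, 0.231] pointing down, gripper open.
Joint ranges: [-2.78, 2.78], [-0.83, 1.72], [-1.28, 1.37], [-1.9, 2.12], [-1.57, 1.48], [-3.14, 3.14]. Speed limits (rad/s): [2.57, 2.57, 3.14, 3.14, 3.14, 3.14].

## Interface

Orientations are given as a unit quaternion [x, y, z, w].
In Python, from bench import status, optics, bot gives the robot as it stands.
- The arm moves only by the shell command python3 -m crank 'ROWS'. ROWS is text: rows parted by semicolons, each of 5 numbers parted by spaces: the finger opening in cm, from 0 to 8.54, then the shift along the world's x, y, z in cm, then the turn about the world's z in rad. A call has 1 to 10 rows; each row is the pose to reach, as a shift and turn from the pose measured when the call began; what a row does not reach only later rows make up. A row lasts 1/8 s, in which the tool goes at most 62.5 mm and 10.7 degrees, less where a joint would pass 70% of its speed; a pose out of reach is approached as far as the arm can. A call with a gripper value outside its range is refused whole. The fingers move at their own pace and stop on an object; the grip force is fixed at half the most. Time passes only in rows, so rows that repeat a pose let the fingers close. It gives the time, the measured TCP pose, the force and the opening at its end, in the units of the state.
- status.observe(): the state, without advancing time (a new reading comes with each control period).
- optics.get_image(name): name is "scene" or "top"; returns (picture, depth): 384x512x3 uint8, red, green, blue; 384x512 float32, m along the optical axis (not along the pixel's ray), 0 where there is no reading.
- optics.get_calibration(name): a dict with "fx", "fy", "cx", "cy" (pixels), "k1" (the pictures are not rectified: a ray, as slopes to the right and down, at radius r is drawn at 1 + k1 r^2 times it, then the intrinsics apply), "world_from_camera" (4x4, takes a point from camera to world coordinates). Camera axes: x right, y down, z forward; pixel columns grow to the right and rows downward; lengths in m; the calibration is good to about 2 mm. A picture is of the moment at which its call begins. get_calibration takes no time and is no camera call.
- bot.close_job(): hands the job in, once; it reports no verdict.
Trained networks look in the newest picture that a camera, given by its name, has taken for a name from the list of things; names that differ only in an ending like _2 or _b are one class to them, and where a whole thing is asked for, a point or a joint stands for the part that bears it (a point fixed in the world has none). Each returns a list of dicts, best first, with "p" (0 to 1); they miss things now and then, are a little off and sometimes report something else, mostly with a low value. They report only what shows in the picture. A call takes as long as a camera call.
- optics.outline_of(label, camera): "pixels" (384x512 bool, what is visible of it).
- optics.mark_of(label, camera): "centre" ([x, y, z] in m, in the coordinates of the camera as it stood for that picture, good to about 4 mm: a listed point, or the origin of a listed thing).
The state is a dict: "clock": time; "q": joint angles; "joint_velocities": joint speeds; "joint_efforts": joint torques, N m; "ee_pos": TCP position; "tcp_rot": TCP orientation; "wrist_force": force on the tool from outside, world axes, zero at the start; "moment": the same for the moment, N m; "grip_width": opening from 0.0 (shut) to 1.0 (fully open).
Only numpy, scipy, OpenCV 4.12 (cv2) and the standard library are available. Lean on these libraries where they do the work, as an engineer would, in place of code of your own. Each camera call takes 0.05 s, during which the arm holds its last target.

## Task

Free the loading beam of the small bending rig so that the specimen under it can be taken out: first swing the magnifier arm aside until its lens is at least 16 cm from the ball seat under the latch, and leave it there. then pull the latch tab fully out sideways against its spring and lift the free end of the beam off its ball, at least 8 cm up. Finish while still holding the beam up in the gripper (it falls back if let go), and leave the jar, the slotted weight and the die block standing where they are.

Things in the scene. Friction and masses are not known exactly. Their poses are not given: they have to be found in the camera images.
- rig: bending rig, fixed to the worktop: grey base plate 360 x 100 x 12 mm with a steel ball stud near one end and a clevis at the other; origin on the worktop under the ball; its +x axis runs along the beam from the ball to the hinge (240 mm), +y is to the left seen from the ball towards the hinge, z is up
- ball (a point): centre of the steel ball (diameter 25 mm) on the rig, 61 mm above the worktop; the coupler hood of the beam sits over it (hood 60 x 50 mm, top 85 mm above the worktop while the beam is down)
- beam_hinge (a point): hinge pin of the beam, 65 mm above the worktop, 240 mm from the ball along the rig's +x; the pin lies along the rig's y axis
- beam (a joint): angle of the aluminium loading beam (0.3 to 0.65 kg): 0 = down, coupler hood on the ball; grows as the free end is lifted, up to 0.7 rad; 0.34 rad lifts it 80 mm. Swings freely and falls back if let go. While the latch is home the claw under the ball holds the beam down
- latch (a joint): travel of the spring latch on the coupler: 0 = home (locked), up to 0.014 m when pulled fully out along the rig's -y (to the right as seen from the robot); the claw lets go of the ball from about 0.008 m. Spring force 5 N at home, 8.5 N fully out; it springs back when let go
- tab (a point): grasp centre of the latch tab, a plain steel plate standing upright on top of the coupler hood: 24 mm along the rig's x, 12 mm thick along the rig's y, top 17 mm above this point, hood 28 mm below it. The tab slides on the beam along the rig's y and rises with the beam, so that the beam can be lifted by it; its axes are those of the beam
- pivot (a point): pivot of the magnifier arm on top of its fixed 16 mm post, 190 mm above the worktop; the axis is vertical. The point turns with the arm: the arm points along its -x
- swing_arm (a joint): angle of the magnifier arm about its vertical pivot, -0.2 to 1.7 rad, grows anticlockwise seen from above (away from the latch, the lens passes over the beam towards the hinge side and then off the rig to its +y side). Stiff: stays where it is left; needs about 4 N at the knob
- knob (a point): grasp centre of the upright black knob on the magnifier arm, 18 mm diameter, 43 mm tall above the arm, 160 mm from the pivot axis; top 17 mm above this point, top of the 12 mm thick arm 24 mm below it
- lens (a point): centre of the magnifier lens, ring 84 mm diameter, 16 mm thick, 190 mm above the worktop, 220 mm from the pivot axis; at the start it hangs over the latch
- jar: loose jar with cream lid, 54 mm diameter, 75 mm tall, bystander; origin at the centre of its underside
- slotted_weight: loose steel slotted weight, 63 mm diameter, 36 mm tall, bystander; origin at the centre of its underside
- die_block: loose small wooden block with two steel dies, 32 x 60 x 26 mm, bystander; origin at the centre of its underside

How it is judged:
By the outcome, as a careful person would: the job done as asked, in the order asked, and still so for the second after the job is handed in, while the arm keeps its last pose, push and grip.
It also fails if it takes over 53 s, if anything falls off the work surface, if the arm or the gripper's body presses on something with over 40 N, if the wrist force passes 120 N, or if a joint passes its speed limit or range.

## Working session

There is one attempt and no reset: what is moved stays moved. The work goes in short steps, Python scripts to look and compute and a shell command to move; the robot and the scene stay as the last step left them, time stands still between calls to the robot, and variables do not carry over. Pictures are saved under pics/ and viewed, and the job is handed in when it is done.

```bash
ls; mkdir -p pics
cat > h.py <<'E'
import numpy as np, cv2
from bench import status, optics, bot
def snap(n,f):
    p,d=optics.get_image(n); cv2.imwrite(f,p[:,:,::-1]); return p,d
def world(n,c):
    T=np.array(optics.get_calibration(n)["world_from_camera"]); return (T@np.r_[c,1])[:3]
E
python3 - <<'E'
from h import *
print(status.observe())
for n in("scene","top"):
    p,d=snap(n,f"pics/{n}0.png"); c=optics.get_calibration(n); print(n,np.array(c["world_from_camera"])[:3,3])
    for l in ["ball","beam_hinge","tab","pivot","knob","lens","jar","slotted_weight","die_block","rig"]:
        print(l,[(round(m["p"],2),world(n,m["centre"]).round(3).tolist()) for m in optics.mark_of(l,n)[:2]])
print(status.observe()["clock"])
E
```

```text
pics
{'clock': 0.0, 'q': array([ 1.31499384e+00,  2.60684216e-01, -1.39375573e-01,  1.17272429e+00,
        3.75067511e-05,  1.57080612e+00]), 'joint_velocities': array([ 0.0005646 , -0.00045051,  0.00055198, -0.00082079,  0.0003267 ,
       -0.00020421]), 'joint_efforts': array([ 7.09345909e-05, -4.05678105e+01,  2.53921562e+01,  1.88707322e-02,
        1.99572132e-04,  1.46184259e-06]), 'ee_pos': array([0.13264913, 0.50724793, 0.23046236]), 'tcp_rot': array([ 1.27557624e-01,  9.91830663e-01, -9.83365294e-04, -1.45366893e-04]), 'wrist_force': array([0.49170714, 0.08836123, 0.32591588]), 'moment': array([-0.00223942, -0.03916023, -0.03443223]), 'grip_width': 1.0006920288231014}
scene [ 0.00324931 -0.37490941  0.82772458]
ball [(0.6, [0.54, -0.084, 0.059])]
beam_hinge [(0.58, [0.775, -0.091, 0.065])]
tab [(0.58, [0.538, -0.084, 0.114])]
pivot [(0.84, [0.492, 0.126, 0.186]), (0.21, [0.536, -0.088, 0.112])]
knob [(0.64, [0.506, -0.035, 0.222])]
lens [(0.89, [0.513, -0.092, 0.187])]
jar [(0.78, [0.549, -0.282, 0.002])]
slotted_weight [(0.82, [0.695, -0.244, 0.0])]
die_block [(0.58, [0.688, 0.067, -0.003])]
rig [(0.63, [0.538, -0.084, 0.0])]
top [ 0.51328256 -0.04170014  1.009003  ]
ball [(0.97, [0.539, -0.085, 0.06]), (0.22, [0.686, 0.07, 0.0])]
beam_hinge [(0.64, [0.77, -0.084, 0.065])]
tab [(0.32, [0.536, -0.089, -0.006])]
pivot [(0.75, [0.492, 0.124, 0.188])]
knob [(0.91, [0.512, -0.039, 0.221])]
lens [(0.79, [0.512, -0.097, 0.188])]
jar [(0.85, [0.549, -0.281, -0.001])]
slotted_weight [(0.61, [0.697, -0.247, 0.002])]
die_block [(0.55, [0.688, 0.073, 0.003])]
rig [(0.67, [0.536, -0.092, -0.005])]
1.1
```

View pics/scene0.png

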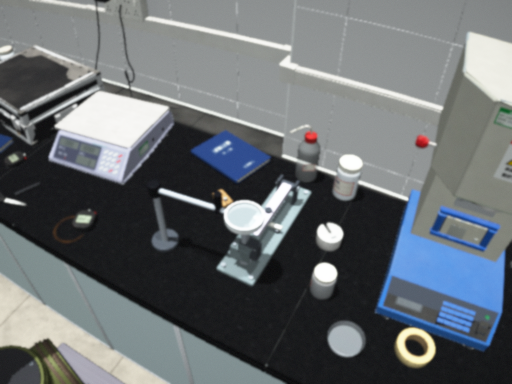

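View pics/top0.png

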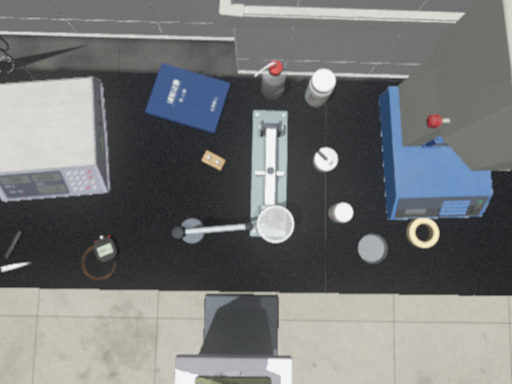

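The two pictures agree. The lens is over the coupler at top (275,223), with the arm running left to the post at (190,230) and the knob near (250,228). The jar, weight and die block are clear of the rig. I'll move above the knob with the jaws along world x, across the arm.

```bash
python3 -m crank '8.54 2 -3 5 -0.12; 8.54 5 -8 6.5 -0.25; 8.54 8.5 -13 7 -0.4; 8.54 12 -18 7 -0.55; 8.54 15.5 -23 7 -0.7; 8.54 19 -28 7 -0.85; 8.54 22.5 -33 7 -1.0; 8.54 26 -38 7 -1.1; 8.54 29.5 -43 7 -1.2; 8.54 33 -48 7 -1.21'; python3 -m crank '8.54 2 -3 0 0; 8.54 4.5 -6.5 0 0; 8.54 4.5 -6.5 0 0; 8.54 4.5 -6.5 0 0'
python3 - <<'E'
from h import *
s=status.observe();print(s)
E
```

```text
clock: 2.35
ee_pos: [0.4638, 0.026, 0.3016]
tcp_rot: [0.669, 0.743, 0.0, 0.0]
wrist_force: [1.1, 0.8, -0.6]
grip_width: 1.002
clock: 2.85
ee_pos: [0.5084, -0.0388, 0.3014]
tcp_rot: [0.67, 0.743, 0.0, -0.0]
wrist_force: [0.1, -0.0, 0.5]
grip_width: 0.997
{'clock': 2.85, 'q': array([-7.66837091e-02,  2.13919932e-01, -1.82501326e-02,  1.33872932e+00,
        9.28407982e-04,  1.39060295e+00]), 'joint_velocities': array([ 1.91826359e-02, -1.46418957e-02, -1.08959814e-02, -3.14795832e-05,
       -1.80233721e-03, -2.13271964e-03]), 'joint_efforts': array([-6.51500802e-01, -3.79989052e+01,  2.63070953e+01, -1.09138309e-01,
       -3.45622574e-02, -9.64369501e-04]), 'ee_pos': array([ 0.50835762, -0.038761  ,  0.30135658]), 'tcp_rot': array([ 6.69580065e-01,  7.42739738e-01,  3.36112694e-04, -3.24297193e-04]), 'wrist_force': array([ 0.09842792, -0.00405223,  0.46162096]), 'moment': array([-0.02489998, -0.03748757,  0.01492763]), 'grip_width': 0.9969298839726644}
```

```bash
python3 -m crank '8.54 0 0.2 -4 0; 8.54 0 0.2 -8 0; 8.54 0 0.2 -9.7 0; 8.54 0 0.2 -9.7 0; 0 0 0.2 -9.7 0; 0 0 0.2 -9.7 0; 0 0 0.2 -9.7 0; 0 0 0.2 -9.7 0; 0 0 0.2 -9.7 0; 0 0 0.2 -9.7 0'
python3 - <<'E'
from h import *
snap("scene","pics/s1.png")
for n in ["knob","pivot"]: print([(m["p"],world("scene",m["centre"]).round(3)) for m in optics.mark_of(n,"scene")[:1]])
E
```

```text
clock: 4.1
ee_pos: [0.5089, -0.0368, 0.2051]
tcp_rot: [0.67, 0.743, 0.001, 0.0]
wrist_force: [0.4, 0.7, 6.1]
grip_width: 0.195
[(0.55, array([ 0.511, -0.034,  0.222]))]
[(0.6, array([0.493, 0.127, 0.188]))]
```

View pics/s1.png

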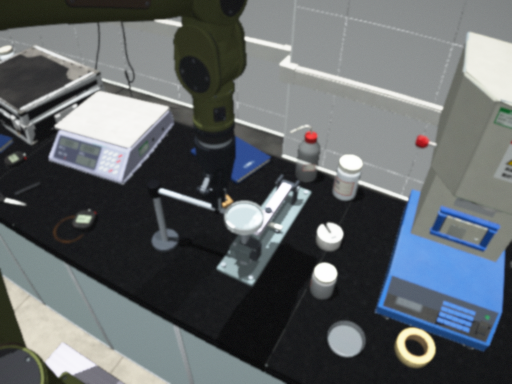

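The knob is gripped: the opening of about 17 mm matches its 18 mm diameter. Next I'll work out the arc about the pivot.

Run:
```python
import numpy as np
p=np.array([.4925,.1255]);g=np.array([.5089,-.0368]);r=g-p
for t in np.arange(.13,1.4,.13):
    c,s=np.cos(t),np.sin(t);q=p+np.array([[c,-s],[s,c]])@r
    print(round(t,2),((q-g)*100).round(1), (p+np.array([[c,-s],[s,c]])@r*.22/.163-[.539,-.085]).round(3))
```

```text
0.13 [2.1 0.3] [ 0.004 -0.004]
0.26 [4.1 1. ] [0.031 0.004]
0.39 [6.  1.8] [0.057 0.016]
0.52 [7.8 3. ] [0.082 0.031]
0.65 [9.5 4.3] [0.104 0.05 ]
0.78 [10.9  5.8] [0.123 0.07 ]
0.91 [12.2  7.6] [0.14  0.094]
1.04 [13.2  9.4] [0.154 0.119]
1.17 [13.9 11.4] [0.164 0.145]
1.3 [14.4 13.5] [0.17  0.173]
```

```bash
python3 -m crank '0 1.0 0.1 0 0.065; 0 2.1 0.3 0 0.13; 0 3.1 0.6 0 0.195; 0 4.1 1.0 0 0.26; 0 5.1 1.4 0 0.325; 0 6.0 1.8 0 0.39'
```

```text
clock: 5.0
ee_pos: [0.5678, -0.0189, 0.2051]
tcp_rot: [0.512, 0.859, 0.0, -0.001]
wrist_force: [-3.7, 0.3, 4.8]
grip_width: 0.192
```

```bash
python3 -m crank '0 1.0 0.6 0 0.065; 0 1.9 1.2 0 0.13; 0 2.8 1.8 0 0.195; 0 3.6 2.5 0 0.26; 0 4.3 3.2 0 0.325; 0 5.0 4.0 0 0.39; 0 6.3 5.8 0 0.52; 0 7.3 7.6 0 0.65; 0 8.0 9.6 0 0.78; 0 8.5 11.7 0 0.91'; python3 -m crank '0 0 0 0 0; 8.54 0 0 0 0; 8.54 0 0 0 0; 8.54 0 0 0 0; 8.54 0 0 4 0; 8.54 0 0 8 0; 8.54 0 0 9.5 0'
python3 - <<'E'
from h import *
for n in("scene","top"):
    snap(n,f"pics/{n}2.png")
    for l in ["ball","beam_hinge","tab","knob","lens","die_block"]:
        print(n,l,[(round(m["p"],2),world(n,m["centre"]).round(3).tolist()) for m in optics.mark_of(l,n)[:2]])
E
```

```text
clock: 6.25
ee_pos: [0.6515, 0.097, 0.2052]
tcp_rot: [0.081, 0.997, -0.002, -0.002]
wrist_force: [-4.9, -3.9, 6.2]
grip_width: 0.189
clock: 7.12
ee_pos: [0.6525, 0.0967, 0.3032]
tcp_rot: [0.082, 0.997, -0.001, -0.0]
wrist_force: [1.3, 0.0, 0.2]
grip_width: 0.996
scene ball [(0.9, [0.536, -0.085, 0.061])]
scene beam_hinge [(0.69, [0.776, -0.092, 0.064])]
scene tab [(0.72, [0.535, -0.085, 0.11])]
scene knob [(0.87, [0.649, 0.099, 0.219])]
scene lens [(0.63, [0.71, 0.092, 0.187])]
scene die_block [(0.77, [0.69, 0.067, -0.003])]
top ball [(0.97, [0.538, -0.086, 0.062])]
top beam_hinge [(0.91, [0.769, -0.086, 0.064])]
top tab [(0.44, [0.537, -0.09, 0.114])]
top knob [(0.68, [0.651, 0.097, 0.224])]
top lens [(0.56, [0.708, 0.088, 0.186]), (0.53, [0.65, 0.098, 0.221])]
top die_block [(0.64, [0.689, 0.074, -0.001])]
```

View pics/scene2.png

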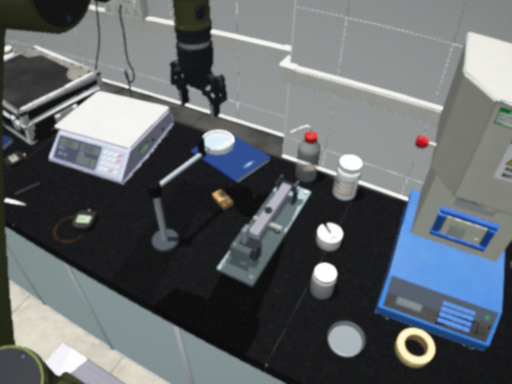

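View pics/top2.png

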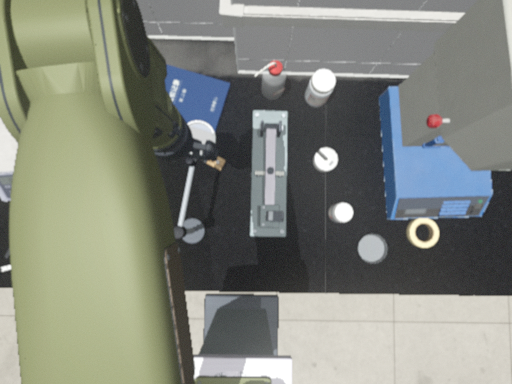

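The lens is now about 24 cm from the ball and has stayed there. Next I'll measure the tab precisely from depth and from a zoom.

Run:
```python
from h import *
out=[]
for n in("scene","top"):
    p,d=optics.get_image(n); c=optics.get_calibration(n)
    K=np.array([[c["fx"],0,c["cx"]],[0,c["fy"],c["cy"]],[0,0,1]])
    v,u=np.mgrid[:384,:512]
    xy=cv2.undistortPoints(np.stack([u,v],-1).reshape(-1,1,2).astype(np.float64),K,np.array([c["k1"],0,0,0.])).reshape(384,512,2)
    P=np.dstack([xy*d[...,None],d]); T=np.array(c["world_from_camera"]); W=P@T[:3,:3].T+T[:3,3]
    m=(abs(W[...,0]-.537)<.05)&(abs(W[...,1]+.087)<.05)&(d>0)
    for lo,hi in((.075,.095),(.1,.12),(.12,.14)):
        k=m&(W[...,2]>lo)&(W[...,2]<hi); w=W[k]
        print(n,lo,k.sum(), w.min(0).round(3) if len(w) else'', w.max(0).round(3) if len(w) else'',w.mean(0).round(3)if len(w) else'')
    # base plate yaw
    k=(abs(W[...,2]-.012)<.006)&(W[...,0]>.46)&(W[...,0]<.87)&(abs(W[...,1]+.09)<.07)
    r=cv2.minAreaRect(W[k][:,:2].astype(np.float32)*1000);print(n,"plate",r)
    for ol in optics.outline_of("tab",n)[:1]:
        o=ol["pixels"]; w=W[o&(d>0)]; print("outline",ol["p"],o.sum(),np.argwhere(o).min(0),np.argwhere(o).max(0)); print(np.percentile(w,[5,50,95],axis=0).round(3))
    k=np.argwhere(m).mean(0).astype(int) if m.any() else None
    a=p[k[0]-40:k[0]+40,k[1]-40:k[1]+40]; out.append(cv2.resize(a,(400,400),interpolation=cv2.INTER_CUBIC)); print(k)
cv2.imwrite("pics/zoom3.png",np.hstack(out)[:,:,::-1])
```

```text
scene 0.075 457 [ 0.504 -0.125  0.075] [ 0.586 -0.062  0.095] [ 0.53  -0.095  0.084]
scene 0.1 51 [ 0.524 -0.094  0.1  ] [ 0.546 -0.082  0.12 ] [ 0.53 -0.09  0.11]
scene 0.12 65 [ 0.523 -0.094  0.122] [ 0.547 -0.082  0.133] [ 0.534 -0.089  0.129]
scene plate ((660.9208374023438, -88.25525665283203), (100.40657043457031, 362.8857421875), 89.82508087158203)
outline 0.55 420 [225 240] [260 261]
[[ 0.523 -0.124  0.044]
 [ 0.532 -0.103  0.088]
 [ 0.548 -0.085  0.131]]
[255 246]
top 0.075 467 [ 0.507 -0.122  0.075] [ 0.587 -0.06   0.094] [ 0.538 -0.089  0.085]
top 0.1 0   
top 0.12 48 [ 0.526 -0.091  0.127] [ 0.548 -0.081  0.136] [ 0.537 -0.086  0.131]
top plate ((660.5316162109375, -86.77297973632812), (100.01200866699219, 356.1415100097656), 89.84481048583984)
outline 0.58 194 [210 266] [220 283]
[[ 0.525 -0.122  0.085]
 [ 0.537 -0.1    0.089]
 [ 0.55  -0.08   0.132]]
[215 267]
```

View pics/zoom3.png

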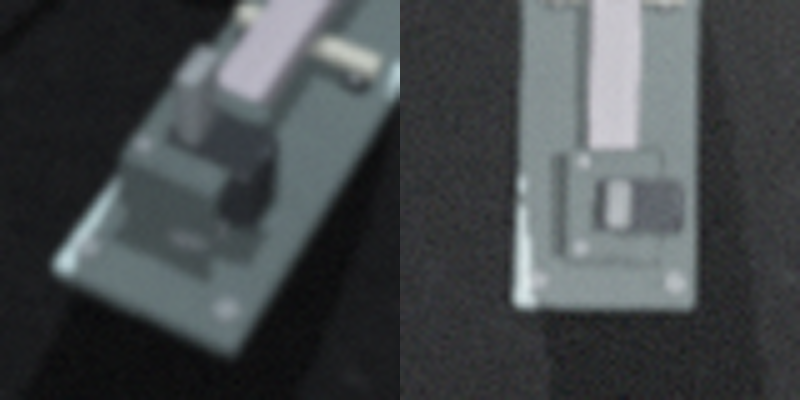

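Two views agree on the tab: centre (0.536, -0.087), top at z≈0.130, so grasp height ≈0.113, and yaw ≈0. In the zoom the tab is the light plate at (617,205), with the dark slider to its right. I'll move above it with the jaws along y.

```bash
python3 -m crank '8.54 -3 -4.6 0 0.05; 8.54 -6 -9.2 0 0.1; 8.54 -9 -13.8 0 0.164; 8.54 -11.6 -18.4 0 0.164; 8.54 -11.6 -18.4 -6 0.164; 8.54 -11.6 -18.4 -12 0.164; 8.54 -11.6 -18.4 -12 0.164; 8.54 -11.6 -18.4 -12 0.164'
```

```text
clock: 9.02
ee_pos: [0.5373, -0.0871, 0.1823]
tcp_rot: [-0.001, 1.0, -0.002, -0.0]
wrist_force: [0.6, -1.1, 0.1]
grip_width: 1.001
```

```bash
python3 -m crank '8.54 -0.1 0 -4 0; 8.54 -0.1 0 -7 0; 8.54 -0.1 0 -8.8 0; 8.54 -0.1 0 -8.8 0; 0 -0.1 0 -8.8 0; 0 -0.1 0 -8.8 0; 0 -0.1 0 -8.8 0; 0 -0.1 0 -8.8 0; 0 -0.1 0 -8.8 0; 0 -0.1 0 -8.8 0'
python3 - <<'E'
from h import *
p,d=optics.get_image("scene"); cv2.imwrite("pics/s4.png",cv2.resize(p[130:310,150:390],(800,600))[:,:,::-1])
E
```

```text
clock: 10.28
ee_pos: [0.5365, -0.0868, 0.0948]
tcp_rot: [-0.001, 1.0, -0.002, -0.0]
wrist_force: [-0.4, 0.8, 5.1]
grip_width: 0.133
```

View pics/s4.png

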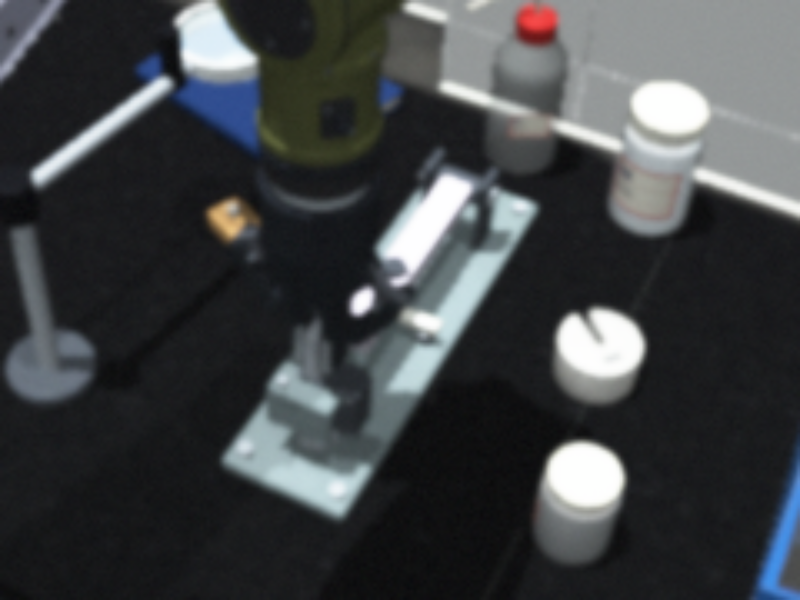

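The fingers hold the tab: the opening is about 11 mm and the picture shows them on it at (315,340). Now I'll pull it out.

```bash
python3 -m crank '0 0 -0.4 0 0; 0 0 -0.8 0 0; 0 0 -1.2 0 0; 0 0 -1.4 0 0; 0 0 -1.4 0 0; 0 0 -1.4 0 0'
```

```text
clock: 11.08
ee_pos: [0.5365, -0.0986, 0.0948]
tcp_rot: [-0.001, 1.0, 0.001, -0.0]
wrist_force: [-0.2, 8.6, 5.9]
grip_width: 0.13
```

```bash
python3 -m crank '0 0 -0.3 0 0; 0 0 -0.5 0 0; 0 0 -0.5 0 0; 0 0 -0.5 0 0'
```

```text
clock: 11.58
ee_pos: [0.5365, -0.101, 0.0948]
tcp_rot: [-0.002, 1.0, 0.003, 0.0]
wrist_force: [-0.2, 8.4, 4.0]
grip_width: 0.134
```

```bash
python3 -m crank '0 0 -0.4 0 0; 0 0.1 -0.4 0.6 0; 0 0.3 -0.4 1.2 0; 0 0.45 -0.4 1.8 0; 0 0.6 -0.4 2.4 0; 0 0.6 -0.4 2.4 0'
```

```text
clock: 12.32
ee_pos: [0.5415, -0.101, 0.117]
tcp_rot: [-0.003, 1.0, 0.008, -0.001]
wrist_force: [2.6, 13.0, -5.9]
grip_width: 0.129
```

Run:
```python
from h import *
p,d=optics.get_image("scene"); cv2.imwrite("pics/s5.png",cv2.resize(p[130:310,150:390],(800,600))[:,:,::-1])
for l in ["tab"]: print([(round(m["p"],2),world("scene",m["centre"]).round(3).tolist()) for m in optics.mark_of(l,"scene")[:2]])
```

```text
[(0.56, [0.539, -0.1, 0.135])]
```

View pics/s5.png

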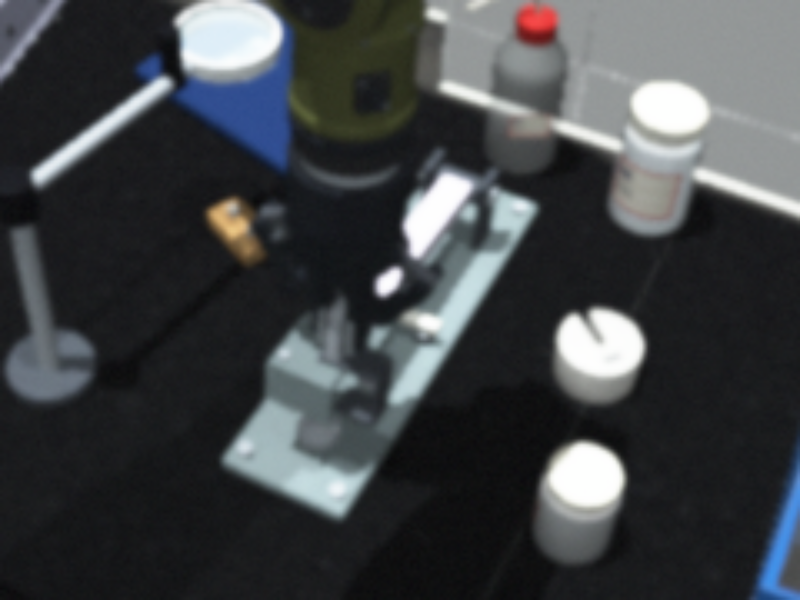

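The hood has come off the ball (the ball stud is visible at (320,430)) and the latch tab is out. I'll continue the lift along the arc.

```bash
python3 -m crank '0 0.4 -0.3 1.2 0; 0 0.95 -0.3 2.45 0; 0 1.45 -0.3 3.6 0; 0 2.0 -0.3 4.7 0; 0 2.6 -0.3 5.8 0; 0 3.3 -0.3 6.8 0; 0 4.0 -0.3 7.8 0; 0 4.2 -0.3 8.1 0; 0 4.2 -0.3 8.1 0'
python3 - <<'E'
from h import *
s=status.observe();print(s["wrist_force"],s["moment"])
for n in("scene","top"):
    p,d=optics.get_image(n)
    if n=="scene":cv2.imwrite("pics/s6.png",cv2.resize(p[100:310,120:400],(800,600))[:,:,::-1])
    for l in ["tab","lens","jar","slotted_weight","die_block"]: print(l,[(round(m["p"],2),world(n,m["centre"]).round(3).tolist()) for m in optics.mark_of(l,n)[:1]])
E
```

```text
clock: 13.55
ee_pos: [0.5811, -0.1009, 0.1953]
tcp_rot: [-0.004, 1.0, 0.011, -0.005]
wrist_force: [-1.2, 9.6, -4.9]
grip_width: 0.126
[-1.21150457  9.60298542 -4.85194883] [ 1.41030351  0.55060974 -0.19987727]
tab [(0.86, [0.579, -0.099, 0.214])]
lens [(0.82, [0.708, 0.091, 0.186])]
jar [(0.62, [0.548, -0.282, -0.0])]
slotted_weight []
die_block [(0.76, [0.691, 0.07, -0.003])]
tab []
lens [(0.98, [0.709, 0.091, 0.189])]
jar []
slotted_weight []
die_block [(0.61, [0.689, 0.073, 0.0])]
```

View pics/s6.png

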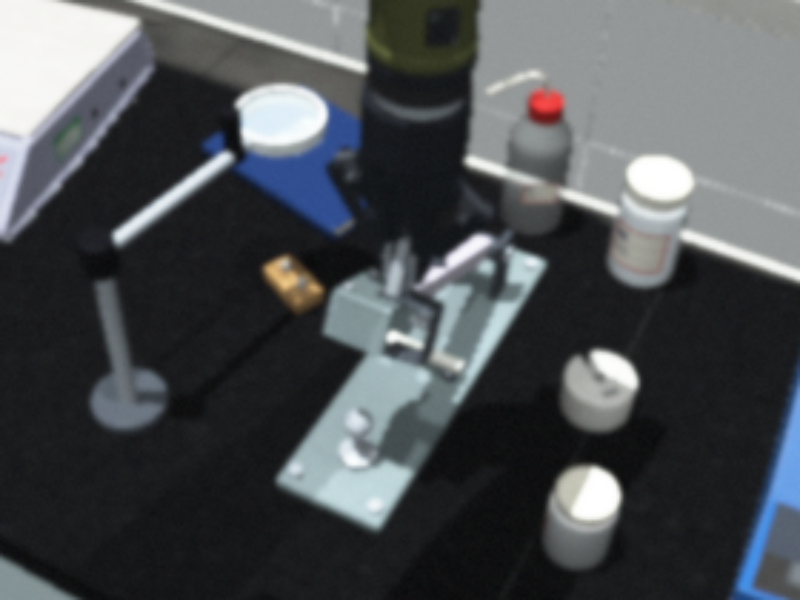

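```bash
python3 -m crank '0 0.1 -0.3 0.3 0; 0 0.1 -0.3 0.3 0; 0 0.1 -0.3 0.3 0; 0 0.1 -0.3 0.3 0; 0 0.1 -0.3 0.3 0; 0 0.1 -0.3 0.3 0; 0 0.1 -0.3 0.3 0; 0 0.1 -0.3 0.3 0'
python3 - <<'E'
from h import *
snap("scene","pics/s7.png")
print([(m["p"],world("scene",m["centre"]).round(3)) for m in optics.mark_of("tab","scene")[:1]],[(m["p"],world("scene",m["centre"]).round(3)) for m in optics.mark_of("slotted_weight","scene")[:1]])
bot.close_job()
E
```

```text
clock: 15.15
ee_pos: [0.5813, -0.1009, 0.1956]
tcp_rot: [-0.004, 1.0, 0.014, -0.006]
wrist_force: [2.9, 9.9, -5.8]
grip_width: 0.137
[(0.9, array([ 0.583, -0.101,  0.211]))] [(0.68, array([ 0.697, -0.242, -0.002]))]
the job is handed in; nothing more can be done
```

The job is done and handed in at about 15 s, with the beam still held up in the gripper.

- **Magnifier:** I swung the arm aside by its knob. The lens now sits at about (0.71, 0.09), roughly 24 cm from the ball, and stayed there after release.
- **Latch and beam:** I gripped the latch tab and pulled it about 14 mm out, then lifted the beam about 10 cm along its arc. The last picture I viewed showed the ball stud bare. After a further second of holding, the lift and the latch travel had not changed.
- **Bystanders:** The jar, slotted weight and die block measured where they started, within the networks' accuracy.
- **Failed checks:** After the lift, the top camera could not find the tab, jar or slotted weight. The scene camera also missed the weight once, then found it in place just before hand-in. So the tab, jar and weight were confirmed in their final positions from one view only.

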